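# Fit the chopping blade into the food processor and hold it down

### The arm

A 6-joint arm with a two-finger parallel gripper is mounted at the origin on a cart in front of the work surface, level with it; the furniture and walls round the work are solid. World frame = base frame: x ahead of the robot, y to its left, z up, the work surface at z = 0. Lengths are in mm, angles in rad, forces in N, time in s.
With the tool pointing down it reaches from about 300 to 850 mm from the base axis. Payload 5.4 kg.
Tool frame: the origin (TCP) lies at the very end of the fingers, on their centre line; the grasp point (between the pads) lies 19 mm behind it; z points along the fingers, y is the line along which they close (so a half turn about z gives the same grasp; the last joint's range is limited). The gripper opens to 85 mm and grips with 20 to 120 N. Pads are 22 mm wide; open, the fingers measure 114 mm over their backs; the gripper's body (76 mm by 85 mm) begins 54 mm behind the grasp point. The pads swing forward as they close: fully open they stand 13 mm farther back than shut.
Start: joints at [-1.333, 0.158, 1.597, -0, 1.386, -0.21], TCP at [248.941, -518.3, 231.299] pointing down, gripper open.
Joint ranges: [-2.91, 2.91], [-0.94, 2.29], [0.18, 2.7], [-1.29, 4.43], [0.17, 2.64], [-3, 3]. Speed limits (rad/s): [2.57, 2.57, 3.14, 3.14, 3.14, 3.14].

### API

Orientations are given as a unit quaternion [x, y, z, w].
In Python, from cell import env gives the robot as it stands.
- The arm moves only by the tool advance, called as a command line: name --argument value ..., lists and objects as JSON in quotes. Schema: {"type":"object","properties":{"moves":{"type":"array","items":{"type":"object","properties":{"r":{"type":"array","items":{"type":"number"},"minItems":3,"maxItems":3},"pos":{"type":"array","items":{"type":"number"},"minItems":3,"maxItems":3},"jaw":{"type":"number"}},"additionalProperties":false,"required":["jaw"]},"minItems":1,"maxItems":10},"grip_force":{"type":"number"},"only":{"type":"string"},"quiet":{"type":"boolean"},"lines":{"type":"string"}},"required":["moves"],"additionalProperties":false}. moves is a list of rows, 1 to 10 of them, each an object with the fields r (a list: a rotation vector rx, ry, rz in rad), pos (a list: dx, dy, dz in mm), jaw (the finger opening in mm); a field left out counts as zero (the opening has to be given); each row is the pose to reach, as a shift and turn from the pose commanded when the call began, along the tool's axes at that moment; what a row does not reach only later rows make up. A row lasts 1/8 s, in which the tool goes at most 62.5 mm and 0.188 rad, less where a joint would pass 70% of its speed; a pose out of reach is approached as far as the arm can. The fingers move at their own pace and stop on an object; grip_force is the grip in N (left out, the last holds). Time passes only in rows, so rows that do not move let the fingers close. The tool returns the time, the measured TCP pose, the force, the opening and the grip force at its end. only (a regular expression) keeps the lines of the reply that match it, lines (a string "A,B") keeps lines A to B, and quiet returns only ok. Input that does not fit is refused with a message, and nothing moves.
- env.get_state(): the state, without advancing time (a new reading comes with each control period).
- env.read_camera(name): name is "scene" or "side" or "wrist"; returns a dict with "img" (420x560x3 uint8, red, green, blue), "z_map" (420x560 float32, mm along the optical axis (not along the pixel's ray), 0 where there is no reading), "vertical_fov" (degrees; the focal length in pixels is half the picture's height over the tangent of half this angle, whatever the lens; pixels are square), "cx", "cy" (the principal point, pixels), "eye" and "orientation" of the camera in the world. Camera axes: x right, y down, z forward; pixel columns grow to the right and rows downward; lengths in mm; the calibration is good to about 2 mm. A picture is of the moment at which its call begins.
- env.hand_in(): hands the job in; it is judged then, once.
The state is a dict: "t": time; "qpos": joint angles; "qd": joint speeds; "tau": joint torques, N m; "eef_pos": TCP position; "tcp_rot": TCP orientation; "ft_force": force on the tool from outside, world axes, zero at the start; "torque": the same for the moment, N m; "opening": finger opening in mm; "gripper_force": force on a finger pad.
Only numpy, scipy, OpenCV 4.12 (cv2) and the standard library are available. Lean on these libraries where they do the work, as an engineer would, in place of code of your own. Each camera call takes 0.05 s, during which the arm holds its last target. There are 200 camera calls.

### The job

Get the food processor ready for chopping: lift the loose lid off its bowl by the knob and set it down gently, the right way up, on the worktop beside the machine. Then fit the chopping blade (the attachment with the two steel blades, not the flat disc) onto the drive spindle in the bowl: turn it until the splines mesh and slide it home without forcing it. Finish while still holding the blade by its head and pressing it fully down against the sprung seal, so that I can fill the bowl with nothing creeping under it; do not let go, and leave the disc, the mug and the salt box where they are.

Things in the scene. Friction and masses are not known exactly. Their poses are not given: they have to be found in the camera images.
- processor: compact white food processor, fixed; origin: centre of its underside, on the vertical spindle axis; the grey dial is on its front (-x). Base 172 x 172 mm, 61 mm high. A clear round bowl is locked on it: 152 mm across at the rim, wall 3.5 mm, inner floor 65 mm and rim 144 mm above the origin; a grey loop handle at the back right reaches 117 mm from the axis, below the rim
- lid: loose round white lid on the bowl, 162 mm across, 45 mm tall with its knob, 0.13 kg; origin: centre of the lower edge of its skirt, z up. The skirt is 10 mm deep and hangs round the rim with 2 mm play: on the bowl the origin is 134 mm above the worktop, standing on the worktop 0. Top plate 13 mm above the origin. The worktop to the right of the processor is free
- lid_knob (a point): on the lid's axis at the height to grip its grey round knob (diameter 26 mm, from 17 to 45 mm above the lid's origin); this point is 34 mm above the lid's origin and 11 mm below the knob's top
- chopping_blade: white stem with two steel blades, 0.10 kg, standing on its foot (37 mm across); origin: centre of its underside, z up, 73 mm tall. Sickle blades 2 mm thick reach 56 mm out, one along +x 7 mm up, one along -x 26 mm up. Bore open below, 14 mm wide, 39 mm deep, with four slots 8 mm wide along +x, -x, +y, -y over its whole depth: it meshes at any quarter turn
- blade_head (a point): on the blade's axis, 60 mm above its origin, where to grip its head: a flat-sided block from 41 to 73 mm above the origin, 18 mm thick along y (grip it across these two flats) and 30 mm long along x. Axes as the blade's
- spindle_tip (a point): tip of the vertical steel drive spindle in the bowl, on the processor's axis, 108 mm above the worktop; its axes turn with the spindle. The top 17 mm is a round pilot, 11.8 mm across, with a tapered tip. A blade fully home has its underside 37 mm below this point. The spindle starts at any angle; its motor holds it (0.5 N m to turn it)
- seal (a joint): travel of the sprung rubber seal (disc 38 mm across round the spindle's foot), m: 0 is up (top 77 mm above the worktop), 0.006 is fully down at its stop (71 mm). The blade's foot presses it: it starts to move at about 3 N and takes about 8 N to the stop; the blade's weight alone does not move it
- whipping_disc: attachment with the same stem and head but a flat white slotted disc, 100 mm across, low on the stem, standing on the worktop; not to be used or moved. Origin: centre of its underside
- mug: mug with dots, 94 mm tall, about 83 mm across and 112 mm over its handle, standing; leave alone
- salt: upright cardboard salt box, 39 x 59 mm, 92 mm tall, behind the work; leave alone. A wall cabinet hangs above it: its doors are at x = 0.61 m, their bars reach forward to x = 0.57 m, from 0.44 m up, so keep the wrist clear when carrying things across
- spline_top (a point): point on the spindle's axis at the top of its splines, 91 mm above the worktop, axes as spindle_tip. From here down four splines, 4.4 mm wide, stand along +x, -x, +y, -y out to a radius of 11 mm. A hub turned more than about 8 degrees off stops here on the splines; once meshed it slides 14 mm down to the seal and 6 mm on with it

How it is judged (in metres and radians):
On the way, in this order (a step that is already met when the one before it is completed fails the run):
1. the lid stands released, the right way up and at rest on the worktop beside the processor (height (world z) of lid below 0.006 m and angle between lid's own z axis and vertical below 0.06 rad and horizontal distance between lid and processor above 0.15 m and height (world z) of lid_knob above 0.03 m and linear speed of lid below 0.02 m/s and contact force between the fingers and lid below 0.1 N), for 0.2 s.
2. the chopping blade is meshed with the spindle and pressed down on the seal (horizontal distance between chopping_blade and spindle_tip below 0.003 m and z of chopping_blade in the frame of spindle_tip below -0.0345 m and angle between chopping_blade's own z axis and vertical below 0.06 rad and (angle between the x axis of chopping_blade and the x axis of spindle_tip, either way round below 0.22 rad or angle between the x axis of chopping_blade and the y axis of spindle_tip, either way round below 0.22 rad) and value of joint seal above 0.0045 m and contact force between the fingers and chopping_blade above 15 N), for 0.2 s.
At the end, for the whole second after the job is handed in: Blade meshed on the spindle (axes within 3 mm, upright within 0.06 rad, underside over 34.5 mm below the tip), at rest, held (fingers on it with over 15 N in all), seal pressed over 4.5 mm. Lid flat on the worktop (6 mm, 0.06 rad), over 150 mm from the processor's axis, released, at rest (all of step 1 and all of step 2 and angular speed of chopping_blade below 0.2 rad/s and linear speed of chopping_blade below 0.02 m/s); the arm keeps its last pose, push and grip.
It fails at once if the disc is pushed away by more than 40 mm or tipped over (distance of whipping_disc from where it was at the start of the episode above 0.04 m or angle between whipping_disc's own z axis and vertical above 0.6 rad).
It fails at once if the mug is pushed away by more than 40 mm or tipped over (distance of mug from where it was at the start of the episode above 0.04 m or angle between mug's own z axis and vertical above 0.6 rad).
It fails at once if the salt box is pushed away by more than 40 mm or tipped over (distance of salt from where it was at the start of the episode above 0.04 m or angle between salt's own z axis and vertical above 0.6 rad).
It fails at once if the lid is dropped (falls free faster than 0.7 m/s near the worktop) (contact force between the fingers and lid below 0.1 N and linear speed of lid above 0.7 m/s and height (world z) of lid below 0.1 m).
It fails at once if the blade is forced onto the machine with more than 100 N of contact force (contact force between chopping_blade and processor above 100 N).
It also fails if it takes over 67 s, if anything falls off the work surface, if the arm or the gripper's body presses on something with over 40 N, if the wrist force passes 120 N, or if a joint passes its speed limit or range.

## Working session

There is one attempt and no reset: what is moved stays moved. The work goes in short steps, Python scripts to look and compute and a tool call to move; the robot and the scene stay as the last step left them, time stands still between calls to the robot, and variables do not carry over. Pictures are saved under pics/ and viewed, at most 10 in all, crops included, and the job is handed in when it is done.

```bash
ls; mkdir -p pics
```

Create h.py:
```python
import numpy as np, cv2
from scipy.spatial.transform import Rotation as R
from cell import env
def cam(n):
    c=env.read_camera(n); h=c["img"].shape[0]
    c["f"]=h/2/np.tan(np.radians(c["vertical_fov"])/2)
    c["R"]=R.from_quat(c["orientation"]).as_matrix(); return c
def save(c,n): cv2.imwrite(f"pics/{n}.png",c["img"][:,:,::-1])
def cloud(c):
    v,u=np.mgrid[:c["img"].shape[0],:c["img"].shape[1]]; z=c["z_map"]
    p=np.stack([(u-c["cx"])/c["f"]*z,(v-c["cy"])/c["f"]*z,z],-1)
    P=p@c["R"].T+np.array(c["eye"]); P[z==0]=np.nan; return P
def ray(c,u,v,h):
    d=c["R"]@np.array([(u-c["cx"])/c["f"],(v-c["cy"])/c["f"],1]); e=np.array(c["eye"]); return e+d*(h-e[2])/d[2]
def proj(c,p):
    q=c["R"].T@(np.array(p)-c["eye"]); return q[:2]/q[2]*c["f"]+[c["cx"],c["cy"]]
```

Run:
```python
from h import *
ims=[]
for n in("scene","side"):
    c=cam(n); save(c,n+"0"); print(n,c["eye"],c["f"],c["R"][:,2])
print(env.get_state())
```

```text
cell.py
pics
scene [-139.47930107  731.61905061  797.66913173] 401.36591839259063 [ 0.5731209  -0.59348575 -0.56507264]
side [ 331.63366249 1394.82431116 1163.63715585] 538.8955453051816 [ 0.13811019 -0.78414611 -0.60501277]
{'t': 0.1, 'qpos': array([-1.33307649e+00,  1.58978392e-01,  1.59811913e+00,  2.02374216e-05,
        1.38620834e+00, -2.10110279e-01]), 'qd': array([ 0.0004934 , -0.0007156 , -0.00296743, -0.00053086,  0.00039432,
        0.0001596 ]), 'tau': array([ 3.99167702e-04, -3.96988463e+01, -3.32339180e+01, -1.56216738e-04,
        4.17013478e-03, -2.26424157e-05]), 'eef_pos': array([ 248.83084659, -517.76493113,  230.41322623]), 'tcp_rot': array([ 9.75035648e-01,  2.22046734e-01, -1.88060344e-06, -8.56661319e-04]), 'ft_force': array([0.62688311, 0.11262194, 0.58161319]), 'torque': array([ 0.00199346, -0.0006201 , -0.02381606]), 'gripper_force': 0.0, 'opening': 85.5007621013023}
```

View pics/scene0.png

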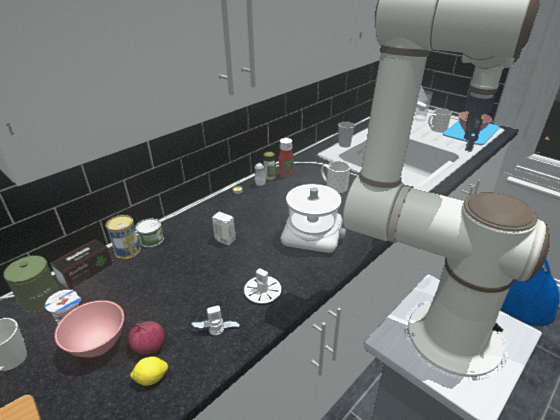

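View pics/side0.png

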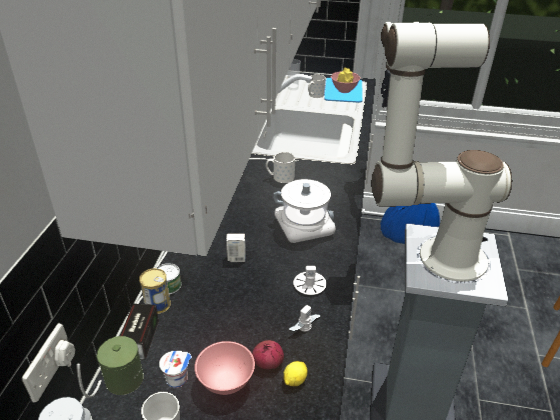

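The scene view shows the lidded processor (knob at about 313,193), the disc (262,290), the blade (215,320), the salt box (224,228) and the mug (336,175). The side view shows the knob at about (306,187), the blade at (305,318) and the disc at (310,282).

Run:
```python
from h import *
def crop(P,b,z0,z1):
    u0,u1,v0,v1=b; Q=P[v0:v1,u0:u1].reshape(-1,3); return Q[(Q[:,2]>z0)&(Q[:,2]<z1)]
B={"scene":dict(lid=(270,350,175,240),blade=(180,250,300,340),disc=(240,287,262,305),salt=(205,240,205,250),mug=(315,355,155,195)),
"side":dict(lid=(265,340,175,235),blade=(283,325,300,340),disc=(288,332,262,297),salt=(220,252,228,268),mug=(262,300,148,185))}
for n in B:
    c=cam(n); P=cloud(c); 
    for k,zs in dict(lid=[(141,151),(166,176),(176,183)],blade=[(69,78),(20,35),(3,12)],disc=[(69,78),(2,20)],salt=[(86,98)],mug=[(80,100)]).items():
        for z in zs:
            Q=crop(P,B[n][k],*z)
            if len(Q)<4: print(n,k,z,len(Q));continue
            r=cv2.minAreaRect(Q[:,:2].astype(np.float32)); print(n,k,z,len(Q),np.round(np.median(Q,0),1),np.round(Q.min(0)),np.round(Q.max(0)),"rect",np.round(r[0],1),np.round(r[1],1),round(r[2],1))
            if k=="lid" and z[0]==141:
                H=cv2.convexHull(Q[:,:2].astype(np.float32)); print("  encl",cv2.minEnclosingCircle(H))
    b=B[n]["blade"]; im=c["img"][b[2]-8:b[3]+8,b[0]-8:b[1]+8]; cv2.imwrite(f"pics/b{n}.png",cv2.resize(im[:,:,::-1],None,fx=6,fy=6,interpolation=2))
```

```text
scene lid (141, 151) 1217 [485.9 -50.9 146.1] [ 414. -143.  141.] [577.  20. 151.] rect [495.3 -60.1] [160.2 163.7] 34.6
  encl ((495.45672607421875, -60.01058578491211), 84.57355499267578)
scene lid (166, 176) 24 [487.3 -53.1 170.8] [483. -70. 166.] [502. -48. 175.] rect [489.2 -56.6] [24.9 13.1] 52.3
scene lid (176, 183) 35 [495.1 -59.6 177.9] [481. -73. 176.] [507. -46. 181.] rect [495.1 -61. ] [23.5 23.2] 42.4
scene blade (69, 78) 68 [428.1 380.3  71.5] [415. 366.  69.] [441. 394.  74.] rect [428.2 379.6] [27.9 19.4] 65.4
scene blade (20, 35) 148 [438.4 397.9  27. ] [412. 364.  20.] [467. 423.  35.] rect [436.9 398.2] [72.1 21.8] 50.6
scene blade (3, 12) 144 [414.2 359.8   7.8] [361. 278.   3.] [517. 428.  12.] rect [450.6 364.6] [150.3 107.7] 46.5
scene disc (69, 78) 47 [436.8 213.8  71.6] [421. 204.  70.] [450. 223.  75.] rect [436.  213.5] [28.4 16.5] 10.3
scene disc (2, 20) 614 [429.3 221.8   8.6] [362. 115.   2.] [552. 278.  20.] rect [459.1 196.4] [130.3 157.4] 44.0
scene salt (86, 98) 128 [683.  142.4  89.8] [656. 119.  86.] [716. 163.  94.] rect [684.2 140.3] [58.5 36.8] 
[... 646 characters left out ...]
7.3] 64.0
side blade (20, 35) 110 [441.7 399.7  27.3] [414. 374.  21.] [466. 427.  35.] rect [441.6 396.4] [70.7 27.7] 41.1
side blade (3, 12) 163 [416.1 356.6   4.7] [376. 276.   3.] [506. 436.  11.] rect [435.7 357.6] [118.6 147.6] 10.1
side disc (69, 78) 33 [438.5 217.4  72.1] [425. 207.  69.] [452. 229.  75.] rect [438.4 218.8] [28.  19.3] 20.4
side disc (2, 20) 596 [434.6 220.5   8. ] [371. 107.   2.] [517. 276.  20.] rect [441.4 192.1] [134.9 152.9] 9.6
side salt (86, 98) 124 [686.1 144.4  89.7] [657. 122.  86.] [716. 166.  96.] rect [686.2 144.7] [54.1 36.7] 11.6
side mug (80, 100) 153 [ 622.9 -343.6   86.5] [ 579. -403.   80.] [ 676. -302.   97.] rect [ 620.1 -350.8] [94.6 84.6] 59.6
```

Add to h.py:
```python
def rel(p,yaw=None):
    s=env.get_state(); r=R.from_quat(s["tcp_rot"]); print("t",round(s["t"],2),"tcp",np.round(s["eef_pos"],1),"tool dxyz",np.round(r.inv().apply(np.array(p)-s["eef_pos"]),1),"yaw x deg",round(np.degrees(np.arctan2(*r.as_matrix()[1::-1,0])),2),"z",np.round(r.as_matrix()[:,2],3),"q",np.round(s["qpos"],2))
```

```text
(no output)
```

advance --moves '[{"pos":[210,-153,0],"jaw":85},{"pos":[420.7,-306.7,0],"jaw":85},{"pos":[420.7,-306.7,0],"jaw":85},{"pos":[420.7,-306.7,0],"jaw":85},{"pos":[420.7,-306.7,0],"jaw":85},{"pos":[420.7,-306.7,0],"jaw":85},{"pos":[420.7,-306.7,0],"jaw":85},{"pos":[420.7,-306.7,0],"jaw":85},{"pos":[420.7,-306.7,0],"jaw":85},{"pos":[420.7,-306.7,0],"jaw":85}]'

```text
t: 1.45
eef_pos: [495.5, -58.4, 231.1]
tcp_rot: [0.975, 0.224, -0.0, -0.0]
ft_force: [0.8, 0.1, 0.5]
opening: 85.1
gripper_force: 0.0
```

Run:
```python
from h import *
rel([495.3,-59.5,151])
c=cam("wrist"); save(c,"w1"); print(c["eye"],c["R"][:,2],proj(c,[495.3,-59.5,179]))
P=cloud(c)
for z in((174,184),(143,151)):
    m=(abs(P[...,2]-sum(z)/2)<(z[1]-z[0])/2)&(np.hypot(P[...,0]-495,P[...,1]+60)<(95 if z[0]<150 else 25))
    Q=P[m]; print(z,len(Q),np.median(Q,0) if len(Q) else 0, cv2.minEnclosingCircle(Q[:,:2].astype(np.float32)) if len(Q) else 0)
```

```text
t 1.45 tcp [495.5 -58.4 231.1] tool dxyz [-0.7  0.9 80.1] yaw x deg 25.83 z [-0.001  0.    -1.   ] q [-0.36 -0.04  1.81 -0.    1.38  0.76]
[567.82832466 -24.44267715 374.29254341] [-0.28132919 -0.13571756 -0.94996559] [275.96780113 233.53481819]
(174, 184) 941 [500.07546256 -61.83828474 179.55651529] ((498.7501220703125, -62.89787292480469), 13.123668670654297)
(143, 151) 27565 [509.2653628  -56.7917065  147.86535411] ((498.4630432128906, -62.69181442260742), 81.65516662597656)
```

View pics/w1.png

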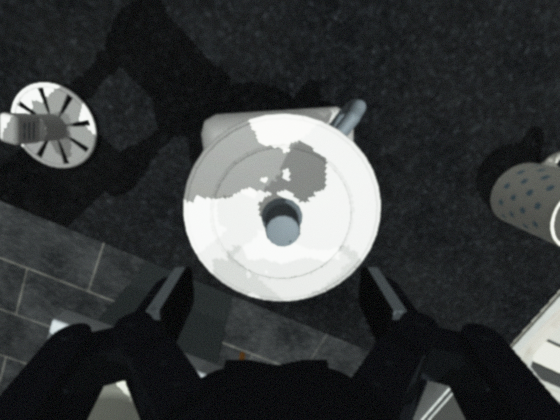

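The wrist view shows the knob top at (282,228), the lid centre at (282,207), the handle at (350,117) and the mug at (530,200). The worktop's front edge runs from (0,200) to about (200,280).

Run:
```python
from h import *
c=cam("wrist"); print(ray(c,20,210,0),ray(c,150,262,0),ray(c,500,330,0), ray(c,505,350,0))
```

```text
[309.0472676  234.71893757   0.        ] [309.93570813  51.53854285   0.        ] [ 433.62553926 -479.99691281    0.        ] [ 405.94955473 -512.73420194    0.        ]
```

advance --moves '[{"pos":[0,3.4,40],"jaw":85},{"pos":[0,3.4,65],"jaw":85},{"pos":[0,3.4,75],"jaw":85},{"pos":[0,3.4,80],"jaw":85},{"pos":[0,3.4,80],"jaw":85},{"pos":[0,3.4,80],"jaw":20},{"pos":[0,3.4,80],"jaw":20},{"pos":[0,3.4,80],"jaw":20},{"pos":[0,3.4,80],"jaw":20},{"pos":[0,3.4,80],"jaw":20}]' --grip_force 50

```text
t: 2.8
eef_pos: [497.2, -62.9, 151.8]
tcp_rot: [0.975, 0.222, 0.0, 0.0]
ft_force: [-0.2, 0.5, 3.6]
opening: 24.5
gripper_force: 49.5
```

```bash
python3 -c "
from h import *
rel([497,-61.5,220])"
```

```text
t 2.8 tcp [497.2 -62.9 151.8] tool dxyz [  0.5  -1.3 -68.2] yaw x deg 25.66 z [ 0.001 -0.    -1.   ] q [-0.37  0.04  1.88  0.    1.21  0.76]
```

advance --moves '[{"pos":[0,0,-12],"jaw":20},{"pos":[0,0,-30],"jaw":20},{"pos":[0,0,-48],"jaw":20},{"pos":[-15,23,-50],"jaw":20},{"pos":[-45,69,-50],"jaw":20},{"pos":[-75,115,-50],"jaw":20},{"pos":[-100,153,-50],"jaw":20},{"pos":[-114,175,-50],"jaw":20},{"pos":[-114,175,-40],"jaw":20},{"pos":[-114,175,-20],"jaw":20}]'

```text
t: 4.05
eef_pos: [470.5, -269.8, 172.1]
tcp_rot: [0.975, 0.222, 0.001, 0.001]
ft_force: [0.5, -0.5, -2.2]
opening: 24.6
gripper_force: 49.5
```

advance --moves '[{"pos":[0,0,25],"jaw":20},{"pos":[0,0,60],"jaw":20},{"pos":[0,0,95],"jaw":20},{"pos":[0,0,120],"jaw":20},{"pos":[0,0,135],"jaw":20},{"pos":[0,0,145],"jaw":20},{"pos":[0,0,149],"jaw":20},{"pos":[0,0,151],"jaw":20},{"pos":[0,0,152],"jaw":20},{"pos":[0,0,152],"jaw":20}]'

```text
t: 5.3
eef_pos: [470.1, -270.1, 19.7]
tcp_rot: [0.975, 0.222, 0.0, 0.0]
ft_force: [-0.4, 0.1, -2.5]
opening: 24.7
gripper_force: 49.5
```

```bash
python3 -c "
from h import *
rel([0,0,0])
c=cam('side');save(c,'s2')
print([np.round(np.median(cloud(cam(n))[v-2:v+3,u-2:u+3].reshape(-1,3),0)) for n,u,v in []])"
```

```text
t 5.3 tcp [ 470.1 -270.1   19.7] tool dxyz [-306.8 -447.    19.3] yaw x deg 25.66 z [ 0.001 -0.    -1.   ] q [-0.74  0.34  1.84  0.    0.96  0.38]
[]
```

advance --moves '[{"pos":[0,0,1],"jaw":20},{"pos":[0,0,2],"jaw":20},{"pos":[0,0,2.5],"jaw":20},{"pos":[0,0,2.5],"jaw":20}]'

```text
t: 5.85
eef_pos: [469.9, -270.0, 17.7]
tcp_rot: [0.975, 0.222, -0.0, -0.0]
ft_force: [-3.0, 0.9, 6.1]
opening: 24.4
gripper_force: 50.3
```

advance --moves '[{"jaw":60},{"jaw":60},{"jaw":60},{"pos":[0,0,-20],"jaw":60},{"pos":[0,0,-60],"jaw":60},{"pos":[0,0,-120],"jaw":60},{"pos":[0,0,-180],"jaw":60},{"pos":[40,-84,-213],"jaw":60},{"pos":[84,-176,-213],"jaw":60},{"pos":[84,-176,-213],"jaw":60}]'

```text
t: 7.1
eef_pos: [469.3, -84.8, 229.4]
tcp_rot: [0.975, 0.222, 0.001, 0.0]
ft_force: [0.1, -0.4, -0.3]
opening: 60.2
gripper_force: 0.0
```

advance --moves '[{"jaw":60},{"jaw":60},{"jaw":60}]'

```text
t: 7.48
eef_pos: [469.3, -87.7, 228.5]
tcp_rot: [0.975, 0.221, -0.0, 0.0]
ft_force: [0.2, 0.2, -0.2]
opening: 59.7
gripper_force: 0.0
```

Run:
```python
from h import *
rel([497,-61.5,231])
c=cam("scene");P=cloud(c); Q=P[abs(P[...,2]-13)<5]; Q=Q[np.hypot(Q[:,0]-470,Q[:,1]+270)<85]; print("lid",np.median(Q,0),Q[:,:2].min(0),Q[:,:2].max(0)) 
save(c,"sc3")
c=cam("wrist"); save(c,"w3"); u,v=proj(c,[497,-61,108]).astype(int); print(u,v)
P=cloud(c); m=(np.hypot(P[...,0]-497,P[...,1]+61)<40)
for z in range(60,120,4):
    Q=P[m&(abs(P[...,2]-z-2)<2)]
    if len(Q): print(z,len(Q),np.round(np.r_[np.median(Q,0)[:2],Q[:,:2].min(0),Q[:,:2].max(0)]))
cv2.imwrite("pics/w3c.png",cv2.resize(c["img"][max(v-45,0):v+75,max(u-70,0):u+70,::-1],None,fx=5,fy=5,interpolation=2))
```

```text
t 7.47 tcp [469.3 -87.7 228.5] tool dxyz [ 36.3 -11.7  -2.5] yaw x deg 25.55 z [-0. -0. -1.] q [-0.44 -0.1   1.86 -0.    1.37  0.69]
lid [ 461.17895623 -258.85642634   12.19387038] [ 389.25582728 -348.27221486] [ 546.11026742 -186.54062815]
261 166
60 9 [ 492.  -49.  467. -101.  532.  -22.]
64 2590 [ 498.  -57.  457. -101.  537.  -21.]
68 907 [504. -61. 470. -90. 529. -36.]
72 21 [511. -54. 482. -75. 517. -44.]
76 802 [500. -62. 480. -81. 517. -44.]
80 15 [504. -59. 492. -72. 509. -52.]
84 12 [504. -63. 491. -70. 509. -54.]
88 65 [502. -59. 489. -73. 508. -53.]
92 39 [503. -65. 489. -71. 507. -55.]
96 6 [504. -62. 501. -66. 504. -57.]
100 33 [502. -61. 493. -68. 504. -57.]
104 48 [500. -62. 494. -68. 504. -58.]
108 50 [498. -63. 495. -67. 502. -59.]
```

View pics/w3c.png

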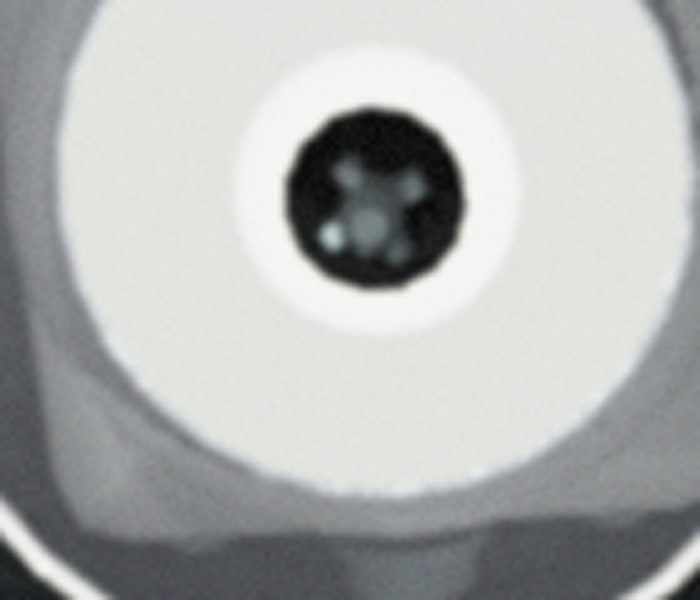

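The crop shows the spindle tip at about (370,225) and the four splines at about (347,168), (413,186), (400,252) and (330,237). All of it sits inside the black seal disc, centred at (375,198).

Run:
```python
from h import *
c=cam("wrist")
f=lambda x,y:((x+.5)/5-.5+191,(y+.5)/5-.5+121)
S=np.array([ray(c,*f(x,y),91)[:2] for x,y in((347,168),(413,186),(400,252),(330,237))]); print(S,S.mean(0))
d=S-S.mean(0); a=np.degrees(np.arctan2(d[:,1],d[:,0])); print(a,a%90,np.hypot(*d.T), "mean",np.degrees(np.angle(np.exp(4j*np.radians(a)).sum()))/4)
for (a,b) in ((0,2),(1,3)): e=S[a]-S[b]; print(np.degrees(np.arctan2(e[1],e[0]))%90)
# seal disc
g=c["img"].astype(int).max(2); m=np.zeros(g.shape,np.uint8); m[121:241,191:331]=(g<120)[121:241,191:331]
n,l,st,_=cv2.connectedComponentsWithStats(m); i=l[155,265] or l[150,265]
k=cv2.convexHull(np.argwhere(l==l[146,266])[:,::-1].astype(np.int32)); e=cv2.fitEllipse(k); print("seal",e,ray(c,*e[0],77))
print("tip",ray(c,*f(370,225),108))
# refined spline peaks: angular brightness profile at r 7.5..10.5 at z=91 around the axis
ctr=S.mean(0); G=c["img"].mean(2).astype(np.float32)
P=[]
th=np.radians(np.arange(0,360,2))
for r in (8,9,10):
    uv=np.array([proj(c,[ctr[0]+r*np.cos(t),ctr[1]+r*np.sin(t),91]) for t in th],np.float32)
    P.append(cv2.remap(G,uv[:,0].reshape(1,-1),uv[:,1].reshape(1,-1),1)[0])
p=np.mean(P,0).reshape(4,45).mean(0); print(np.round(p).astype(int)); print("phase",np.degrees(np.angle((p*np.exp(4j*th[:45])).sum()))/4%90)
```

```text
[[504.54317998 -54.89080436]
 [506.89084662 -67.73916328]
 [494.28752519 -70.90548531]
 [491.08980694 -57.40195211]] [499.20283968 -62.73435127]
[  55.75070226  -33.06370601 -121.0288516   146.68454747] [55.75070226 56.93629399 58.9711484  56.68454747] [9.48896531 9.1735268  9.53560424 9.70854165] mean -32.915193197126726
57.36487384560071
56.8068541590567
seal ((265.64654541015625, 160.44769287109375), (35.06862258911133, 35.60595703125), 177.89344787597656) [499.46835005 -62.67045802  77.        ]
tip [499.28395042 -62.86056475 108.        ]
[ 28  28  28  28  28  28  29  29  29  29  29  28  28  28  29  31  35  40
  45  52  61  71  81  90  99 106 112 116 118 118 116 113 109 103  95  87
  77  67  57  48  42  36  32  30  29]
phase 57.505160300927734
```

advance --moves '[{"r":[0,0,-0.15],"pos":[55,-147,0],"jaw":70},{"r":[0,0,-0.3],"pos":[111,-294,0],"jaw":70},{"r":[0,0,-0.45],"pos":[166,-441,0],"jaw":85},{"r":[0,0,-0.6],"pos":[166,-441,0],"jaw":85},{"r":[0,0,-0.688],"pos":[166,-441,0],"jaw":85},{"r":[0,0,-0.688],"pos":[166,-441,0],"jaw":85},{"r":[0,0,-0.688],"pos":[166,-441,0],"jaw":85},{"r":[0,0,-0.688],"pos":[166,-441,0],"jaw":85},{"r":[0,0,-0.688],"pos":[166,-441,0],"jaw":85},{"r":[0,0,-0.688],"pos":[166,-441,0],"jaw":85}]'

```text
t: 8.88
eef_pos: [428.5, 382.0, 228.4]
tcp_rot: [0.843, 0.537, -0.0, 0.0]
ft_force: [-0.5, 0.7, 1.2]
opening: 85.2
gripper_force: 0.0
```

advance --moves '[{"jaw":85},{"jaw":85}]'

```text
t: 9.12
eef_pos: [428.5, 382.0, 228.9]
tcp_rot: [0.843, 0.537, 0.0, 0.0]
ft_force: [0.5, 0.4, -0.3]
opening: 84.9
gripper_force: 0.0
```

Run:
```python
from h import *
rel([429,381.5,41])
c=cam("wrist"); save(c,"w4"); P=cloud(c)
print(proj(c,[429,381.5,73]))
m=(np.hypot(P[...,0]-430,P[...,1]-381)<30)&(abs(P[...,2]-73)<5); Q=P[m]; print(len(Q),np.median(Q,0),cv2.minAreaRect(Q[:,:2].astype(np.float32)))
vs=np.argwhere(m); print(vs.min(0),vs.max(0))
```

```text
t 9.12 tcp [428.5 382.  228.9] tool dxyz [ -0.3   0.6 187.9] yaw x deg 64.99 z [ 0. -0. -1.] q [ 0.52  0.16  1.6  -0.    1.38  0.95]
[276.04597757 195.51875535]
435 [431.89702494 379.47884616  73.24359463] ((431.3100280761719, 378.3191833496094), (30.3168888092041, 17.964691162109375), 62.123992919921875)
[183 271] [210 288]
```

View pics/w4.png

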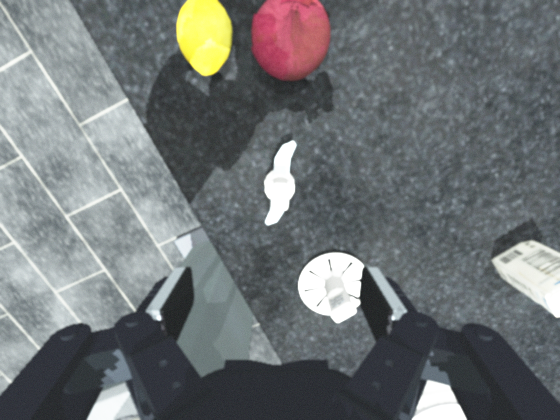

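The wrist view shows the blade head at about (280,186) with its blades lying above and below, the disc at (330,285) and the path down clear.

advance --moves '[{"r":[0,0,0.044],"pos":[-1.7,3.4,60],"jaw":70},{"r":[0,0,0.044],"pos":[-1.7,3.4,120],"jaw":60},{"r":[0,0,0.044],"pos":[-1.7,3.4,160],"jaw":60},{"r":[0,0,0.044],"pos":[-1.7,3.4,180],"jaw":60},{"r":[0,0,0.044],"pos":[-1.7,3.4,187],"jaw":60},{"r":[0,0,0.044],"pos":[-1.7,3.4,187],"jaw":60},{"r":[0,0,0.044],"pos":[-1.7,3.4,187],"jaw":10},{"r":[0,0,0.044],"pos":[-1.7,3.4,187],"jaw":10},{"r":[0,0,0.044],"pos":[-1.7,3.4,187],"jaw":10},{"r":[0,0,0.044],"pos":[-1.7,3.4,187],"jaw":10}]' --grip_force 60

```text
t: 10.42
eef_pos: [432.0, 380.5, 43.4]
tcp_rot: [0.855, 0.519, 0.002, 0.0]
ft_force: [1.9, -1.1, 6.1]
opening: 17.4
gripper_force: 67.6
```

advance --moves '[{"jaw":10},{"jaw":10}]'

```text
t: 10.68
eef_pos: [432.0, 380.5, 43.4]
tcp_rot: [0.855, 0.519, 0.002, 0.0]
ft_force: [1.3, -1.8, 6.2]
opening: 17.3
gripper_force: 67.7
```

```bash
python3 -c "
from h import *
rel([497,-61.5,231])"
```

```text
t 10.68 tcp [432.  380.5  43.4] tool dxyz [-361.8  261.8 -187.9] yaw x deg 62.56 z [ 0.003  0.001 -1.   ] q [ 0.51  0.38  1.74 -0.    1.03  0.99]
```

advance --moves '[{"pos":[0,0,-30],"jaw":10},{"pos":[0,0,-80],"jaw":10},{"pos":[0,0,-130],"jaw":10},{"pos":[-40,29,-165],"jaw":10},{"pos":[-85,62,-172],"jaw":10},{"pos":[-130,94,-172],"jaw":10},{"r":[0,0,0.03],"pos":[-175,127,-172],"jaw":10},{"r":[0,0,0.06],"pos":[-220,160,-172],"jaw":10},{"r":[0,0,0.096],"pos":[-265,192,-172],"jaw":10},{"r":[0,0,0.096],"pos":[-300,218,-172],"jaw":10}]'

```text
t: 11.92
eef_pos: [485.2, 11.5, 213.5]
tcp_rot: [0.879, 0.477, -0.0, -0.0]
ft_force: [1.7, -0.5, -1.6]
opening: 17.1
gripper_force: 66.6
```

advance --moves '[{"pos":[-25,18,0],"jaw":10},{"pos":[-47,34,0],"jaw":10},{"pos":[-58,42,0],"jaw":10},{"pos":[-62,45,0],"jaw":10},{"pos":[-62,45,0],"jaw":10},{"pos":[-62,45,0],"jaw":10}]'

```text
t: 12.68
eef_pos: [489.6, -62.4, 213.7]
tcp_rot: [0.878, 0.478, 0.0, -0.0]
ft_force: [-0.2, -0.3, -1.1]
opening: 17.0
gripper_force: 66.6
```

Run:
```python
from h import *
rel([498.5,-62.5,215])
s=env.get_state(); t=s["eef_pos"]; r=R.from_quat(s["tcp_rot"])
c=cam("wrist"); save(c,"w5"); P=cloud(c); T=r.inv().apply((P-t).reshape(-1,3)).reshape(P.shape)
m=(abs(T[...,2]+31)<5)&(abs(T[...,0])<20)&(abs(T[...,1])<8.5); Q=T[m]; print("head in tool",len(Q),np.median(Q,0),Q.min(0),Q.max(0))
v=np.argwhere(m); print(v.min(0),v.max(0))
a=cam("scene"); b=cam("side"); u=proj(a,[498,-62,150]).astype(int); w=proj(b,[498,-62,150]).astype(int); print(u,w)
f=lambda c,u: cv2.resize(c["img"][u[1]-50:u[1]+50,u[0]-40:u[0]+40,::-1],None,fx=5,fy=5,interpolation=2)
cv2.imwrite("pics/ab5.png",np.hstack([f(a,u),f(b,w)]))
```

```text
t 12.68 tcp [489.6 -62.4 213.7] tool dxyz [ 4.7  7.5 -1.3] yaw x deg 57.11 z [-0.  0. -1.] q [-0.37 -0.04  1.84  0.    1.34  0.2 ]
head in tool 2055 [  1.17177461   0.10960448 -29.93269971] [-15.36394101  -8.49990029 -35.90828032] [ 13.96321008   8.49349069 -26.00043427]
[269 255] [326 293]
[313 196] [305 191]
```

View pics/ab5.png

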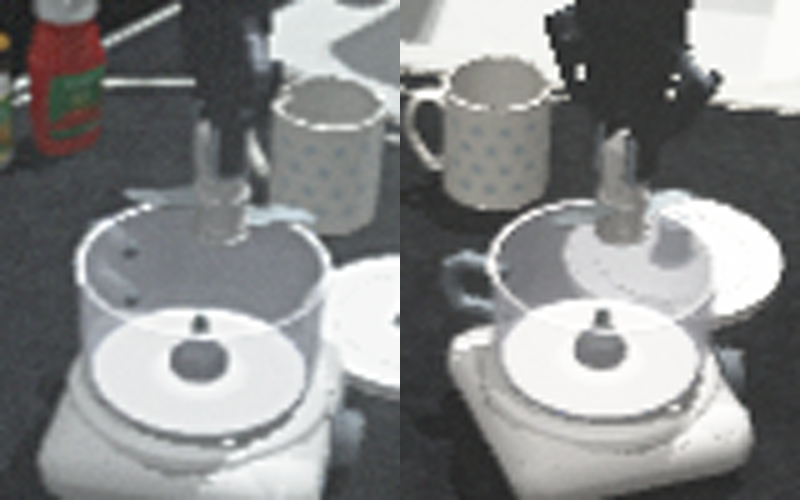

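View pics/w5.png

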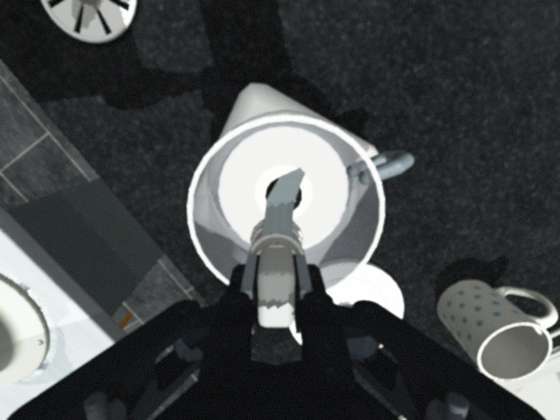

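The scene and side crops show the blade's foot at about (224,228) and (621,228), hanging over the spindle tip at (201,320) and (601,318). The wrist view shows the head held squarely between the pads at about (275,300), with the foot still to the left of the spindle in the bowl.

Run:
```python
from h import *
s=env.get_state(); t=s["eef_pos"]; r=R.from_quat(s["tcp_rot"])
c=cam("wrist"); P=cloud(c); T=r.inv().apply((P-t).reshape(-1,3)).reshape(P.shape)
m=(abs(T[...,2]+30)<2)&(abs(T[...,0])<20)&(abs(T[...,1])<12)&(c["img"].min(2)>70); Q=T[m]; print(len(Q),np.median(Q,0),np.percentile(Q,[1,99],axis=0)); print(cv2.minAreaRect(Q[:,:2].astype(np.float32)))
for n,u0,foot,tip,seal in(("scene",(313,196),(224,228),(201,318),(199,360)),("side",(305,191),(221,228),(202,316),(201,351))):
    a=cam(n); g=lambda p,h: ray(a,(p[0]+.5)/5-.5+u0[0]-40,(p[1]+.5)/5-.5+u0[1]-50,h)[:2]
    F,Tp,S=g(foot,170.3),g(tip,108),g(seal,77); print(n,F,Tp,S,"move",Tp-F,S-F,"->",t[:2]+Tp-F,t[:2]+S-F)
```

```text
1882 [  0.32660622   0.35385336 -29.98288732] [[-14.44756751  -7.93472651 -31.46898302]
 [ 12.84356643   8.82123537 -28.13381786]]
((-0.7484302520751953, 0.39981746673583984), (23.713085174560547, 29.253429412841797), 87.55266571044922)
scene [486.8182135  -67.42414219] [492.99061156 -57.15763429] [492.71708683 -56.65720023] move [ 6.17239806 10.2665079 ] [ 5.89887332 10.76694196] -> [495.8685544  -52.39822512] [495.59502966 -51.89779106]
side [488.11257153 -62.85615896] [495.95178616 -48.58630667] [495.68667379 -51.21475733] move [ 7.83921463 14.26985229] [ 7.57410226 11.64140163] -> [497.53537097 -48.39488074] [497.2702586 -51.0233314]
```

Run:
```python
from h import *
from scipy.optimize import least_squares as ls
c=cam("wrist"); P=cloud(c); d=np.hypot(P[...,0]-499,P[...,1]+62.5)
m=(abs(P[...,2]-144)<2.5)&(d>66)&(d<82); Q=P[m][:,:2]; print(len(Q))
o=ls(lambda p:np.hypot(Q[:,0]-p[0],Q[:,1]-p[1])-p[2],[499,-62,74],loss="soft_l1"); print("rim",o.x)
a=np.degrees(np.arctan2(*(Q-o.x[:2]).T[::-1])); print(np.histogram(a,12,(-180,180))[0])
# white inner floor disc edge z~65-77
m=(P[...,2]>62)&(P[...,2]<69)&(d<75)&(c["img"].min(2)>190); k=cv2.convexHull(np.argwhere(m)[:,::-1].astype(np.int32)); e=cv2.fitEllipse(k); print(e,ray(c,*e[0],66),ray(c,*e[0],70),np.percentile(P[m][:,2],[10,50,90]))
```

```text
3169
rim [498.75745232 -62.36851728  73.75020616]
[168   0  49 281 309 331 351 372 365 340 314 289]
((282.8089904785156, 189.03187561035156), (126.53399658203125, 129.85423278808594), 87.4325942993164) [500.98530079 -59.72361597  66.        ] [501.42975449 -58.85648581  70.        ] [64.94432145 65.93417149 67.33631183]
```

advance --moves '[{"pos":[5.8,7.5,0],"jaw":10},{"pos":[5.8,7.5,0],"jaw":10},{"pos":[5.8,7.5,20],"jaw":10},{"pos":[5.8,7.5,45],"jaw":10},{"pos":[5.8,7.5,55],"jaw":10},{"pos":[5.8,7.5,58],"jaw":10},{"pos":[5.8,7.5,58],"jaw":10}]'

```text
t: 13.9
eef_pos: [499.6, -62.6, 156.4]
tcp_rot: [0.879, 0.478, 0.0, 0.0]
ft_force: [-0.3, -0.1, -0.9]
opening: 17.0
gripper_force: 66.6
```

advance --moves '[{"pos":[0,0,2],"jaw":10},{"pos":[0,0,4],"jaw":10},{"pos":[0,0,6],"jaw":10},{"pos":[0,0,6],"jaw":10}]'

```text
t: 14.4
eef_pos: [499.0, -62.4, 149.6]
tcp_rot: [0.879, 0.478, -0.0, -0.0]
ft_force: [-0.4, 0.3, -1.1]
opening: 16.9
gripper_force: 66.6
```

advance --moves '[{"pos":[0,0,2],"jaw":10},{"pos":[0,0,4],"jaw":10},{"pos":[0,0,6],"jaw":10},{"pos":[0,0,6],"jaw":10}]'

```text
t: 14.9
eef_pos: [498.9, -62.3, 143.5]
tcp_rot: [0.879, 0.478, -0.0, -0.0]
ft_force: [-0.9, 0.6, -0.9]
opening: 16.8
gripper_force: 66.5
```

advance --moves '[{"pos":[0,0,2],"jaw":10},{"pos":[0,0,4],"jaw":10},{"pos":[0,0,6],"jaw":10},{"pos":[0,0,6],"jaw":10}]'

```text
t: 15.4
eef_pos: [499.0, -62.3, 137.4]
tcp_rot: [0.879, 0.478, -0.0, -0.0]
ft_force: [-0.9, 1.3, -1.5]
opening: 17.2
gripper_force: 66.5
```

Over the pilot with no load. Now on to the splines.

advance --moves '[{"pos":[0,0,1.5],"jaw":10},{"pos":[0,0,3],"jaw":10},{"pos":[0,0,4],"jaw":10},{"pos":[0,0,5],"jaw":10},{"pos":[0,0,5],"jaw":10}]'

```text
t: 16.02
eef_pos: [499.1, -62.4, 132.6]
tcp_rot: [0.879, 0.478, 0.0, -0.0]
ft_force: [0.3, 2.7, -1.1]
opening: 17.5
gripper_force: 66.6
```

advance --moves '[{"pos":[0,0,1],"jaw":10},{"pos":[0,0,2],"jaw":10},{"pos":[0,0,3],"jaw":10},{"pos":[0,0,3],"jaw":10}]'

```text
t: 16.52
eef_pos: [499.1, -62.4, 129.6]
tcp_rot: [0.879, 0.478, -0.0, -0.0]
ft_force: [-0.5, 2.2, -0.5]
opening: 17.3
gripper_force: 66.6
```

advance --moves '[{"pos":[0,0,2],"jaw":10},{"pos":[0,0,4],"jaw":10},{"pos":[0,0,6],"jaw":10},{"pos":[0,0,8],"jaw":10},{"pos":[0,0,8],"jaw":10}]'

```text
t: 17.15
eef_pos: [499.0, -62.4, 121.4]
tcp_rot: [0.879, 0.478, -0.0, -0.0]
ft_force: [-0.0, 2.8, -2.4]
opening: 17.0
gripper_force: 66.2
```

advance --moves '[{"pos":[0,0,1],"jaw":10},{"pos":[0,0,2],"jaw":10},{"pos":[0,0,3],"jaw":10},{"pos":[0,0,4],"jaw":10},{"pos":[0,0,4],"jaw":10}]'

```text
t: 17.77
eef_pos: [499.2, -62.4, 118.0]
tcp_rot: [0.879, 0.478, 0.0, 0.0]
ft_force: [-2.3, 3.5, 5.5]
opening: 17.1
gripper_force: 67.2
```

advance --moves '[{"pos":[0,0,1],"jaw":10},{"pos":[0,0,2],"jaw":10},{"pos":[0,0,3],"jaw":10},{"pos":[0,0,3],"jaw":10}]'

```text
t: 18.27
eef_pos: [499.3, -62.4, 115.2]
tcp_rot: [0.879, 0.478, 0.0, 0.0]
ft_force: [-2.7, 3.5, 6.8]
opening: 17.2
gripper_force: 67.5
```

advance --moves '[{"pos":[0,0,0.5],"jaw":10},{"pos":[0,0,1],"jaw":10},{"pos":[0,0,1],"jaw":10}]'

```text
t: 18.65
eef_pos: [499.3, -62.4, 114.4]
tcp_rot: [0.879, 0.478, 0.0, 0.0]
ft_force: [-3.2, 3.5, 8.0]
opening: 17.1
gripper_force: 67.7
```

advance --moves '[{"pos":[0,0,0.5],"jaw":10},{"pos":[0,0,1],"jaw":10},{"pos":[0,0,1],"jaw":10}]'

```text
t: 19.02
eef_pos: [499.4, -62.5, 114.3]
tcp_rot: [0.879, 0.478, 0.0, 0.0]
ft_force: [-5.4, 4.7, 13.9]
opening: 17.1
gripper_force: 68.5
```

advance --moves '[{"pos":[0,0,0.5],"jaw":10},{"pos":[0,0,0.8],"jaw":10},{"pos":[0,0,0.8],"jaw":10}]'

```text
t: 19.4
eef_pos: [499.5, -62.5, 114.2]
tcp_rot: [0.879, 0.478, 0.0, 0.0]
ft_force: [-7.8, 5.0, 19.0]
opening: 17.0
gripper_force: 69.2
```

advance --moves '[{"jaw":10},{"jaw":10},{"jaw":10},{"jaw":10}]'

```text
t: 19.9
eef_pos: [499.5, -62.5, 114.2]
tcp_rot: [0.879, 0.478, 0.0, 0.0]
ft_force: [-8.9, 5.3, 18.8]
opening: 17.2
gripper_force: 69.2
```

```bash
python3 -c "
from cell import env
print(env.hand_in())"
```

```text
the job is handed in; nothing more can be done
None
```

The job is handed in at 19.9 s, with no verdict shown. The lid stands flat on the worktop to the right of the machine. The chopping blade is meshed on the spindle, held at about 69 N and pressed to the seal's stop with about 19 N, and I kept clear of the disc, mug and salt box throughout.

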